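# Register the printing batten on its board

## Robot

A 6-joint arm with a two-finger parallel gripper is mounted at the origin on the work surface; the furniture and walls round the work are solid. World frame = base frame: x ahead of the robot, y to its left, z up, the work surface at z = 0. Lengths are in m, angles in rad, forces in N, time in s.
With the tool pointing down it reaches from about 0.35 to 1 m from the base axis. Payload 7.1 kg.
Tool frame: the origin (TCP) lies at the very end of the fingers, on their centre line; the grasp point (between the pads) lies 19 mm behind it; x points along the fingers, y is the direction in which the jaws open and shut, and the axes are right-handed (so a half turn about x gives the same grasp; the last joint's range is limited). The gripper opens to 85 mm and grips with 20 to 120 N. Pads are 22 mm wide; open, the fingers measure 114 mm over their backs; the gripper's body (76 mm by 85 mm) begins 54 mm behind the grasp point. The pads swing forward as they close: fully open they stand 13 mm farther back than shut.
Start: joints at [1.242, 0.423, 1.63, -0, 1.089, -0.019], TCP at [0.191, 0.595, 0.231] pointing down, gripper open.
Joint ranges: [-3, 3], [-0.9, 2.11], [0.09, 2.58], [-1.31, 4.45], [0.11, 2.69], [-2.54, 2.54]. Speed limits (rad/s): [2.39, 2.39, 3.01, 3.14, 3.14, 3.14].

## Interface

Orientations are given as a rotation vector (axis times angle).
In Python, from workcell import state, grab_frame, camera_info, sign_off, look_for gives the robot as it stands.
- The arm moves only by the tool carry_out, never from a script. Its argument "deltas" is a list of rows, each a list of 2 entries, a list of its own where there are three numbers: the shift along the tool's x, y, z in mm, then the turn about the tool's x in degrees. In form: [[[dx, dy, dz], turn], ...]. A call has 1 to 20 rows; each row shifts and turns the commanded pose from where the row before left it, along the tool's axes as they then stand; what a row does not reach is not made up. A row lasts 1/8 s, in which the tool goes at most 62.5 mm and 10.7 degrees, less where a joint would pass 70% of its speed; a pose out of reach is approached as far as the arm can. A call with a gripper value outside its range is refused whole. "grip" is the finger opening in mm, from 0 to 85.4, set as the call begins (left out, the last holds). The fingers move at their own pace and stop on an object; the grip force is fixed at half the most. Time passes only in rows, so rows that do not move let the fingers close. It gives the time, the measured TCP pose, the force and the opening at its end, in the units of the state.
- state(): the state, without advancing time (a new reading comes with each control period).
- grab_frame(name): name is "side" or "top" or "wrist"; returns the picture (480x640x3 uint8, red, green, blue); there is no depth.
- camera_info(name): a dict with "fx", "fy", "cx", "cy" (pixels), "k1" (the pictures are not rectified: a ray, as slopes to the right and down, at radius r is drawn at 1 + k1 r^2 times it, then the intrinsics apply), "world_from_camera" (4x4, takes a point from camera to world coordinates); the wrist camera has in their place "hand_eye" (4x4, takes a point from camera to tool coordinates, whose origin is the TCP and whose axes are the tool frame's). Camera axes: x right, y down, z forward; pixel columns grow to the right and rows downward; lengths in m; the calibration is good to about 2 mm. A picture is of the moment at which its call begins: read the wrist's pose just before it. camera_info takes no time and is no camera call.
- sign_off(): hands the job in, once; it reports no verdict.
Trained networks look in the newest picture that a camera, given by its name, has taken for a name from the list of things; names that differ only in an ending like _2 or _b are one class to them, and where a whole thing is asked for, a point or a joint stands for the part that bears it (a point fixed in the world has none). Each returns a list of dicts, best first, with "conf" (0 to 1); they miss things now and then, are a little off and sometimes report something else, mostly with a low value. They report only what shows in the picture. A call takes as long as a camera call.
- look_for(camera, thing): "position" ([x, y, z] in m, in the coordinates of the camera as it stood for that picture, good to about 4 mm: the middle of the surface that is visible of it).
The state is a dict: "time": time; "joint_positions": joint angles; "joint_vel": joint speeds; "tau": joint torques, N m; "eef_pos": TCP position; "ee_rot": TCP orientation; "wrist_force": force on the tool from outside, world axes, zero at the start; "ft_torque": the same for the moment, N m; "width": opening from 0.0 (shut) to 1.0 (fully open).
Only numpy, scipy, OpenCV 4.12 (cv2) and the standard library are available. Lean on these libraries where they do the work, as an engineer would, in place of code of your own. Each camera call takes 0.05 s, during which the arm holds its last target.

## Task

Get the carved wooden batten on the plywood registration board ready for printing: push it along the board with the fingers until its long side lies flat against the long fence at the far side and its left end is home against the short stop at the left. Only push it: do not lift or tip it, and leave the other things around the board where they are.

Things in the scene. Friction and masses are not known exactly. Their poses are not given: they have to be found in the camera images.
- board: Fixed plywood board, bed top 13 mm above the table, x -87 to 108, y -210 to 170 mm in its frame; origin at table level, z up, turned up to 0.3 rad from the robot's axes. Long wooden fence along y at the far (+x) edge, working face at x = +90 mm, 18 mm wide; short wooden stop along x at the left (+y) edge, working face at y = +150 mm, 20 mm wide. Both stand 22 mm above the bed.
- batten: Loose carved brown wooden batten on the bed, 46 (x) x 242 (y, long) x 49 mm high, 0.4 to 0.65 kg; origin at the centre of its underside, z up. Its +x side faces the fence, its +y end the stop, each 4 to 8 cm short, up to 0.25 rad out of line. Home, its origin is at about x = 67, y = 30 mm in the board's frame. Slides with a few newtons of friction and stays where left.
- spare_batten: Bystander: dark, ink-black batten on a thin mat to the right of the board, 51 x 222 x 33 mm, origin at the centre of its underside. Leave it.
- dye_pot: Bystander: round glass pot, 82 mm across, 54 mm high, on a thin mat to the left of the board, origin at the centre of its underside. Leave it.
- pin_tin: Bystander: flat round metal tin of pins, 88 mm across, 26 mm high, on a thin mat to the left of the board, origin at the centre of its underside. Leave it.

How it is judged:
By the outcome, as a careful person would: the job done as asked, in the order asked, and still so for the second after the job is handed in, with the robot touching nothing.
It also fails if it takes over 54 s, if anything falls off the work surface, if the arm or the gripper's body presses on something with over 40 N, if the wrist force passes 120 N, or if a joint passes its speed limit or range.

## Working session

There is one attempt and no reset: what is moved stays moved. The work goes in short steps, Python scripts to look and compute and a tool call to move; the robot and the scene stay as the last step left them, time stands still between calls to the robot, and variables do not carry over. Pictures are saved under pics/ and viewed, and the job is handed in when it is done.

Besides the shell and the picture viewer there is one more tool, called after ">>>" as a command line: name --argument value ..., lists and objects as JSON in quotes. carry_out: Moves the arm, as the interface text tells. Its arguments: {"type":"object","properties":{"deltas":{"type":"array"},"grip":{"type":"number"}},"required":["deltas"]}

```bash
mkdir -p pics; ls
python3 - <<'E'
from workcell import *
import cv2,numpy as np
np.set_printoptions(precision=4,suppress=True)
print(state())
for c in ["side","top"]:
    im=grab_frame(c); cv2.imwrite(f"pics/{c}0.png",im[:,:,::-1]); print(c,camera_info(c))
    for t in ["batten","board","spare_batten","dye_pot","pin_tin"]:
        T=np.array(camera_info(c)["world_from_camera"])
        for d in look_for(c,t)[:2]:
            print(t,d["conf"],T[:3,:3]@np.array(d["position"])+T[:3,3])
print(camera_info("wrist"),state()["time"])
E
```

```text
pics
{'time': 0.0, 'joint_positions': array([ 1.242 ,  0.4239,  1.6307,  0.    ,  1.0886, -0.019 ]), 'joint_vel': array([-0.0009, -0.    ,  0.0016,  0.0007,  0.001 ,  0.0004]), 'tau': array([ -0.0008, -55.7381, -28.1744,  -0.0001,   0.0073,   0.    ]), 'eef_pos': array([0.1903, 0.5947, 0.2305]), 'ee_rot': array([ 0.2419,  1.5574, -0.2444]), 'wrist_force': array([-0.366 ,  0.3723,  0.5224]), 'ft_torque': array([-0.0148, -0.0202, -0.0296]), 'width': 0.9956989916888663}
side {'fx': 580.2909122963745, 'fy': 580.2909122963745, 'cx': 310.22720880913016, 'cy': 227.9487003779267, 'k1': 0.012458977866974176, 'world_from_camera': array([[ 0.993 , -0.0556,  0.104 ,  0.416 ],
       [-0.1168, -0.589 ,  0.7997, -1.4572],
       [ 0.0168, -0.8062, -0.5913,  1.0372],
       [ 0.    ,  0.    ,  0.    ,  1.    ]])}
batten 0.59 [ 0.5689 -0.0729  0.0636]
spare_batten 0.79 [ 0.535  -0.5053  0.0354]
dye_pot 0.75 [0.5027 0.2459 0.0389]
pin_tin 0.77 [0.6661 0.2908 0.015 ]
top {'fx': 598.6561421004958, 'fy': 598.6561421004958, 'cx': 322.0746297969561, 'cy': 235.19490138070367, 'k1': -0.11770879977684845, 'world_from_camera': array([[-0.0221, -0.9877,  0.155 ,  0.384 ],
       [-0.9998,  0.0216, -0.005 , -0.1114],
       [ 0.0016, -0.1551, -0.9879,  1.3964],
       [ 0.    ,  0.    ,  0.    ,  1.    ]])}
batten 0.77 [ 0.5737 -0.0239  0.0574]
batten 0.25 [ 0.5666 -0.0109  0.0068]
board 0.62 [ 0.5643 -0.0141  0.012 ]
spare_batten 0.71 [ 0.5758 -0.4783  0.0333]
dye_pot 0.9 [0.5069 0.2664 0.0364]
pin_tin 0.97 [0.6686 0.2788 0.0083]
{'fx': 393.38003556625006, 'fy': 393.38003556625006, 'cx': 319.49901712346656, 'cy': 243.0723942496365, 'k1': -0.05092074218286741, 'hand_eye': array([[-0.0003, -0.2839,  0.9589, -0.1435],
       [ 1.    , -0.0002,  0.0002,  0.0009],
       [ 0.0001,  0.9589,  0.2839, -0.073 ],
       [ 0.    ,  0.    ,  0.    ,  1.    ]])} 0.6
```

View pics/top0.png

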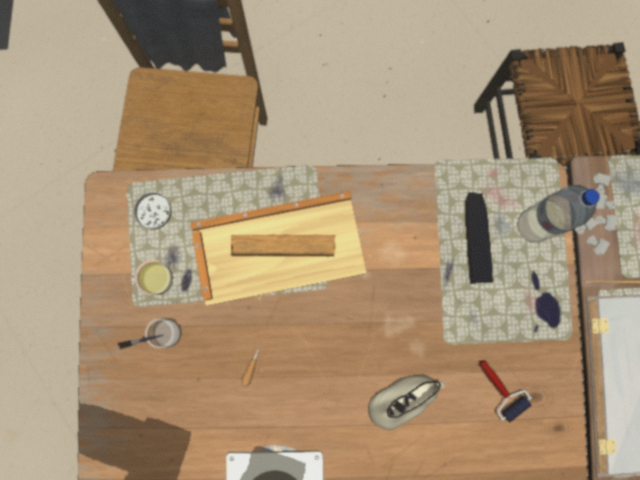

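View pics/side0.png

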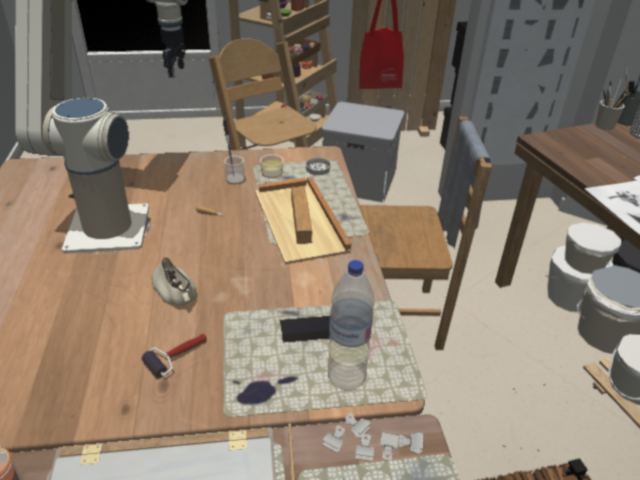

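The top picture shows the batten at about (232..335, 235..256) on the board. The fence runs from (195,225) to (350,197) and the stop runs down the left side from (195,230) to (208,300). I'll zoom in to get the corners.

Run:
```python
import cv2
im=cv2.imread("pics/top0.png")[180:320,180:380]
cv2.imwrite("pics/z0.png",cv2.resize(im,None,fx=4,fy=4,interpolation=cv2.INTER_CUBIC))
```

```text
(no output)
```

View pics/z0.png

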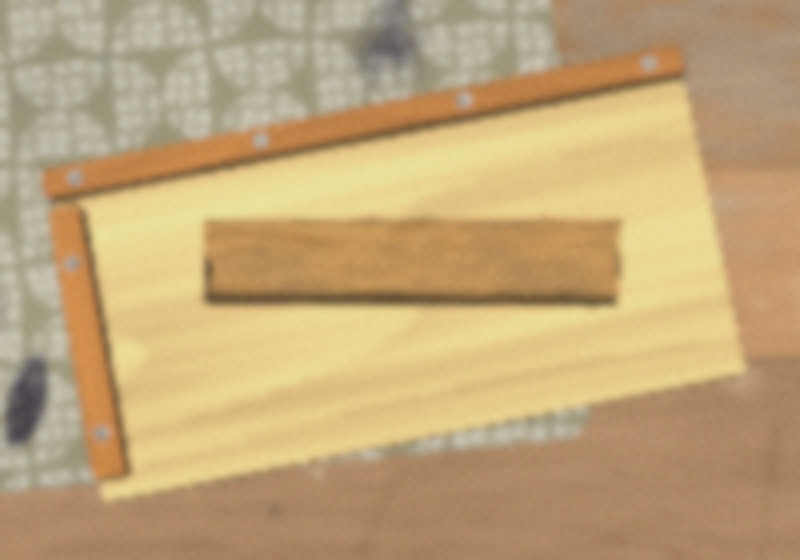

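```bash
cat > h.py <<'E'
import numpy as np,cv2
from scipy.optimize import least_squares
from scipy.spatial.transform import Rotation as R
np.set_printoptions(precision=4,suppress=True)
def proj(ci,P,T=None):
    T=np.array(ci["world_from_camera"]) if T is None else T
    p=(np.asarray(P)-T[:3,3])@T[:3,:3]; s=p[:,:2]/p[:,2:]
    f=1+ci["k1"]*(s**2).sum(1,keepdims=True); s=s*f
    return s*[ci["fx"],ci["fy"]]+[ci["cx"],ci["cy"]]
def place(q,P):
    c,s=np.cos(q[2]),np.sin(q[2]); P=np.asarray(P,float)
    return np.c_[q[0]+c*P[:,0]-s*P[:,1], q[1]+s*P[:,0]+c*P[:,1], P[:,2]]
def fit(ci,P,px,q0,T=None):
    r=least_squares(lambda q:(proj(ci,place(q,P),T)-px).ravel(),q0); return r.x,(proj(ci,place(r.x,P),T)-px)
def inboard(bq,q):
    c,s=np.cos(bq[2]),np.sin(bq[2]); d=np.array(q[:2])-bq[:2]
    return np.array([c*d[0]+s*d[1],-s*d[0]+c*d[1]]),q[2]-bq[2]
E
python3 - <<'E'
from h import *
from workcell import camera_info,state
ci=camera_info("top")
z=lambda a:(np.array(a)-1.5)/4+180
# fence top corners, board near corners, stop inner bottom
P=[[.108,.17,.035],[.108,-.21,.035],[.09,-.21,.035],[-.087,.17,.013],[-.087,-.21,.013]]
px=z([[45,170],[683,45],[685,76],[102,500],[745,370]])
b,r=fit(ci,P,px,[.56,-.014,-.2]);print(b,r)
px2=z([[205,218],[622,220],[617,293],[206,293]])
Q=[[.023,.121,.062],[.023,-.121,.062],[-.023,-.121,.062],[-.023,.121,.062]]
q,r=fit(ci,Q,px2,[.57,-.024,0]);print(q,r)
print(inboard(b,q))
# stop check
print(proj(ci,place(b,[[.09,.15,.035]]))*4-720+1.5)
s=state();Rm=R.from_rotvec(s["ee_rot"]).as_matrix();print(Rm)
print("corners batten",place(q,Q));
E
```

```text
[0.559  0.0024 0.1732] [[-1.207  -0.4325]
 [-0.3394 -0.3493]
 [ 0.7221 -0.6965]
 [ 0.1889  0.2694]
 [ 0.6225  1.1271]]
[ 0.5762 -0.0289 -0.0249] [[-1.4847 -0.7888]
 [ 1.2284 -0.9712]
 [ 2.4953  1.0059]
 [-2.2704  0.6343]]
(array([ 0.0115, -0.0339]), np.float64(-0.19815612962609858))
[[ 78.7983 191.6392]]
[[-0.      0.3048  0.9524]
 [-0.      0.9524 -0.3048]
 [-1.     -0.     -0.    ]]
corners batten [[ 0.6022  0.0915  0.062 ]
 [ 0.5962 -0.1505  0.062 ]
 [ 0.5502 -0.1493  0.062 ]
 [ 0.5563  0.0926  0.062 ]]
```

>>> carry_out --deltas '[[[0, 0, 0], -9.2], [[0, 0, 0], -9.2], [[0, 0, 0], -9.3], [[0, -42, 12], 0], [[0, -42, 12], 0], [[0, -43, 12], 0], [[0, -43, 12], 0], [[0, -43, 12], 0], [[0, -43, 12], 0], [[0, -43, 12], 0], [[0, -43, 12], 0], [[0, -43, 12], 0], [[0, -43, 12], 0], [[0, -43, 12], 0], [[0, -43, 12], 0], [[0, -42, 13], 0], [[0, -42, 13], 0], [[0, -42, 13], 0], [[0, -41, 13], 0], [[0, 0, 0], 0]]' --grip 85

```text
time: 3.1
eef_pos: [0.5026, -0.0438, 0.2315]
ee_rot: [-0.134, 1.565, 0.133]
wrist_force: [-0.3, 0.2, 0.3]
width: 0.997
```

Run:
```python
from h import *
from workcell import *
s=state();print(s["time"],s["eef_pos"],s["ee_rot"],s["wrist_force"],s["joint_positions"])
im=grab_frame("wrist");cv2.imwrite("pics/w1.png",im[:,:,::-1])
```

```text
3.1 [ 0.5026 -0.0438  0.2315] [-0.1342  1.5655  0.1334] [-0.2999  0.2196  0.3488] [-0.1105  0.2454  1.8932 -0.0003  1.0017 -1.8515]
```

View pics/w1.png

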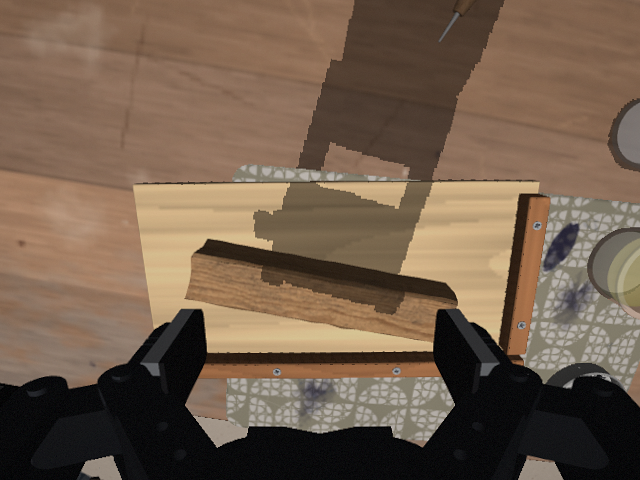

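The wrist picture shows the batten's near top edge from (195,256) to (457,304). The board's near corners are at (134,184) and (540,181), and the fence's top near edge is at row ~363.

```bash
cat >> h.py <<'E'
def wristT(ci,s):
    T=np.eye(4);T[:3,:3]=R.from_rotvec(s["ee_rot"]).as_matrix();T[:3,3]=s["eef_pos"];return T@np.array(ci["hand_eye"])
E
python3 - <<'E'
from h import *
from workcell import *
s=state();ci=camera_info("wrist");T=wristT(ci,s)
b,r=fit(ci,[[-.087,-.21,.013],[-.087,.17,.013]],[[134,184],[540,181]],[.559,0,.17],T);print(b,r)
print(proj(ci,place(b,[[.09,-.1,.035],[.09,.1,.035],[.05,.15,.035],[.0,.15,.035]]),T))
Q=[[.023,.121,.062],[.023,-.121,.062],[-.023,-.121,.062],[-.023,.121,.062],[-.023,-.121,.013],[-.023,.121,.013]]
q,r=fit(ci,Q,[[435,342],[186,298],[195,256],[457,304],[210,240],[449,284]],[.57,-.02,0],T);print(q,r);print(inboard(b,q))
M=R.from_rotvec(s["ee_rot"]).as_matrix();print(M);print(inboard(b,[*s["eef_pos"][:2],np.arctan2(M[1,2],M[0,2])]))
print(place(b,[[.067,.03,0]]))
E
```

```text
[0.5568 0.0061 0.1792] [[-0.971   0.1298]
 [ 0.9849  0.1379]]
[[257.4017 363.6565]
 [457.3166 361.5975]
 [511.8628 325.0294]
 [519.1331 277.2204]]
[ 0.5746 -0.0254 -0.031 ] [[13.0565  7.9714]
 [-3.6899  3.2827]
 [-7.2676 -3.7992]
 [ 6.5422  0.86  ]
 [-5.9639 -3.4503]
 [-2.5693 -0.449 ]]
(array([ 0.0119, -0.0342]), np.float64(-0.21018333419450336))
[[ 0.     -0.1704  0.9854]
 [ 0.0001  0.9854  0.1704]
 [-1.      0.0001  0.    ]]
(array([-0.0631, -0.0381]), np.float64(-0.007935868590259798))
[[0.6174 0.0476 0.    ]]
```

>>> carry_out --deltas '[[[50, 2, 0], -0.4], [[50, 2, 0], 0], [[50, 0, 0], 0], [[40, 0, 0], 0], [[21, 0, 0], 0], [[0, 0, 0], 0], [[0, 0, 5], 0], [[0, 0, 5], 0], [[0, 0, 5], 0], [[0, 0, 5], 0], [[0, 0, 5], 0], [[0, 0, 5], 0], [[0, 0, 5], 0], [[0, 0, 5], 0], [[0, 0, 5], 0], [[0, 0, 5], 0], [[0, 0, 0], 0]]' --grip 85

```text
time: 5.28
eef_pos: [0.5507, -0.0286, 0.0204]
ee_rot: [-0.142, 1.565, 0.142]
wrist_force: [0.3, -0.9, 0.7]
width: 0.994
```

Run:
```python
from h import *
from workcell import *
s=state();print(s["time"],s["eef_pos"],s["ee_rot"],s["wrist_force"])
b=[.557,.0052,.177]
print(inboard(b,[*s["eef_pos"][:2],0]))
im=grab_frame("wrist");cv2.imwrite("pics/w2.png",im[:,:,::-1])
im=grab_frame("top")[180:320,180:380];cv2.imwrite("pics/t2.png",cv2.resize(im[:,:,::-1],None,fx=4,fy=4,interpolation=cv2.INTER_CUBIC))
```

```text
5.275 [ 0.5507 -0.0286  0.0204] [-0.1422  1.5648  0.1419] [ 0.3287 -0.8663  0.7296]
(array([-0.0122, -0.0322]), -0.177)
```

View pics/w2.png

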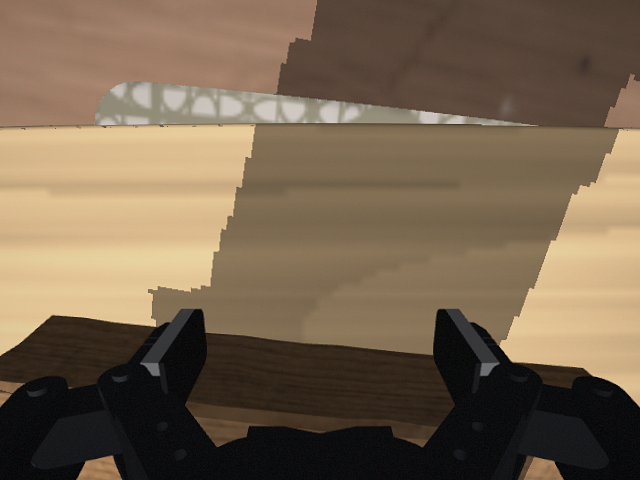

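View pics/t2.png

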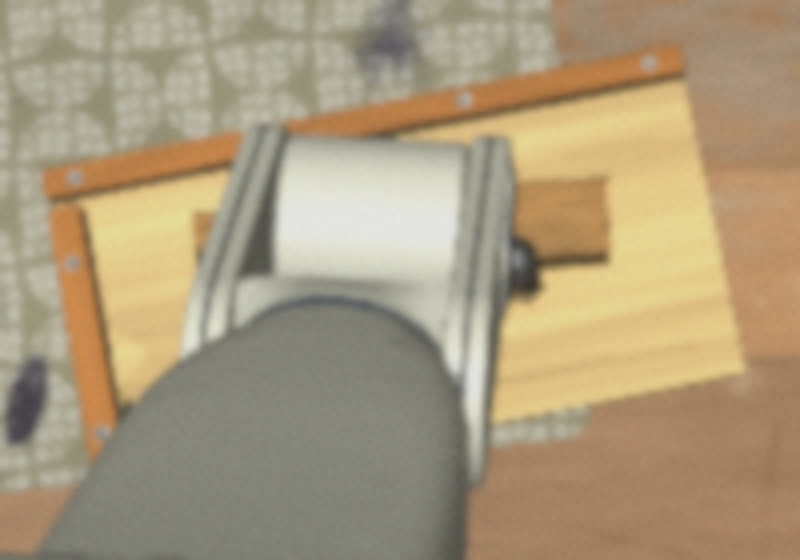

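The right finger is turning the batten as planned (its left end is still ahead). I'll keep pushing.

>>> carry_out --deltas '[[[0, 0, 5], 0], [[0, 0, 5], 0], [[0, 0, 5], 0], [[0, 0, 5], 0], [[0, 0, 5], 0], [[0, 0, 5], 0], [[0, 0, 5], 0], [[0, 0, 3], 0]]'

```text
time: 6.38
eef_pos: [0.5874, -0.0218, 0.0203]
ee_rot: [-0.142, 1.566, 0.142]
wrist_force: [-4.7, -0.8, 3.0]
width: 0.992
```

>>> carry_out --deltas '[[[0, 0, 2], 0], [[0, 0, 2], 0]]'

```text
time: 6.62
eef_pos: [0.591, -0.0212, 0.0203]
ee_rot: [-0.142, 1.566, 0.142]
wrist_force: [-4.4, -0.7, 2.8]
width: 0.992
```

>>> carry_out --deltas '[[[0, 0, 2], 0], [[0, 0, 2], 0]]'

```text
time: 6.88
eef_pos: [0.595, -0.0204, 0.0203]
ee_rot: [-0.142, 1.566, 0.142]
wrist_force: [-3.2, -0.5, 1.9]
width: 0.999
```

Run:
```python
from h import *
from workcell import *
s=state();print(s["time"],s["eef_pos"],s["ee_rot"],s["wrist_force"])
b=[.557,.0052,.177]
print(inboard(b,[*s["eef_pos"][:2],0]))
im=grab_frame("wrist");cv2.imwrite("pics/w3.png",im[:,:,::-1])
im=grab_frame("top")[180:320,180:380];cv2.imwrite("pics/t3.png",cv2.resize(im[:,:,::-1],None,fx=4,fy=4,interpolation=cv2.INTER_CUBIC))
```

```text
6.875 [ 0.595  -0.0204  0.0203] [-0.1419  1.5662  0.1419] [-3.2337 -0.4859  1.926 ]
(array([ 0.0329, -0.0319]), -0.177)
```

View pics/w3.png

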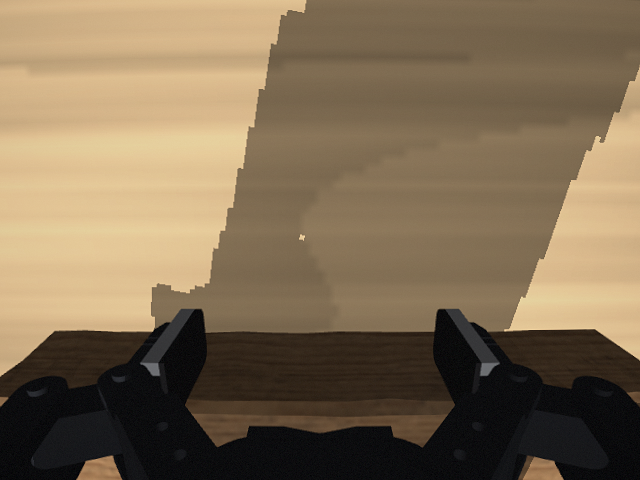

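View pics/t3.png

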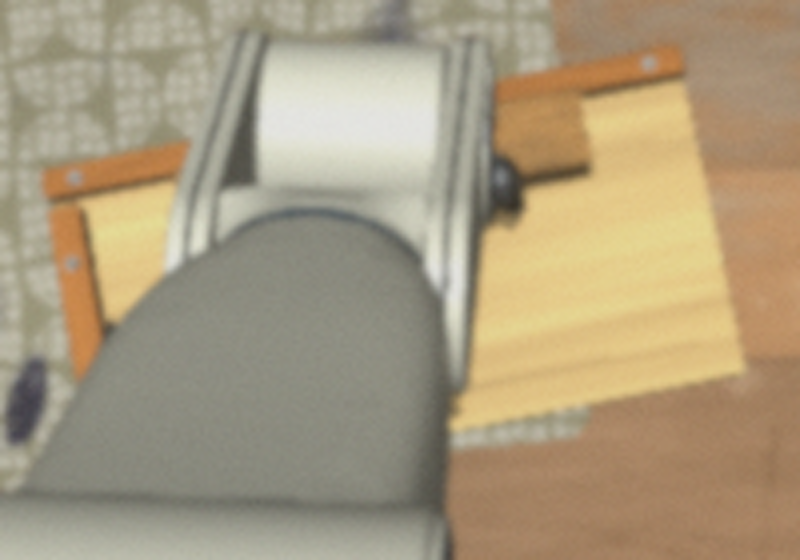

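The batten now sits square to the fingers and close to the fence. I'll creep forward until contact.

>>> carry_out --deltas '[[[0, 0, 1.5], 0], [[0, 0, 1.5], 0]]'

```text
time: 7.22
eef_pos: [0.5966, -0.0201, 0.0202]
ee_rot: [-0.141, 1.569, 0.142]
wrist_force: [-10.3, -3.3, 7.0]
width: 0.996
```

>>> carry_out --deltas '[[[0, 0, 1.5], 0], [[0, 0, 1], 0]]'

```text
time: 7.48
eef_pos: [0.5965, -0.0201, 0.02]
ee_rot: [-0.141, 1.574, 0.141]
wrist_force: [-17.8, -6.8, 14.3]
width: 0.998
```

>>> carry_out --deltas '[[[0, 0, -8], 0], [[0, 0, -15], 0], [[-30, 0, -10], 0], [[-50, -30, -15], 0], [[-50, -50, -15], 0], [[-50, -50, -10], 0], [[0, 0, 0], 0]]' --grip 0

```text
time: 8.35
eef_pos: [0.5551, -0.1504, 0.1913]
ee_rot: [-0.142, 1.558, 0.136]
wrist_force: [-0.1, 0.8, -0.7]
width: 0.005
```

Run:
```python
from h import *
from workcell import *
s=state();print(s["time"],s["eef_pos"],s["ee_rot"],s["wrist_force"],s["width"])
b=[.557,.0052,.177]
print(inboard(b,[*s["eef_pos"][:2],0]))
im=grab_frame("wrist");cv2.imwrite("pics/w4.png",im[:,:,::-1])
im=grab_frame("top")[180:320,180:380];cv2.imwrite("pics/t4.png",cv2.resize(im[:,:,::-1],None,fx=4,fy=4,interpolation=cv2.INTER_CUBIC))
```

```text
8.35 [ 0.5551 -0.1504  0.1913] [-0.1419  1.5579  0.1362] [-0.1013  0.786  -0.6738] 0.005104162718761909
(array([-0.0293, -0.1528]), -0.177)
```

View pics/w4.png

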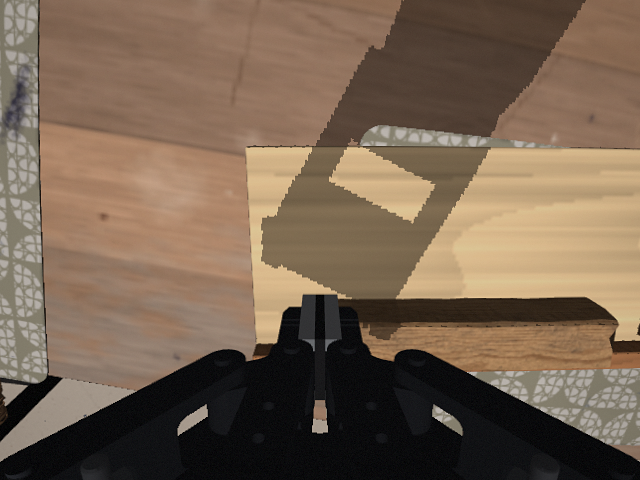

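View pics/t4.png

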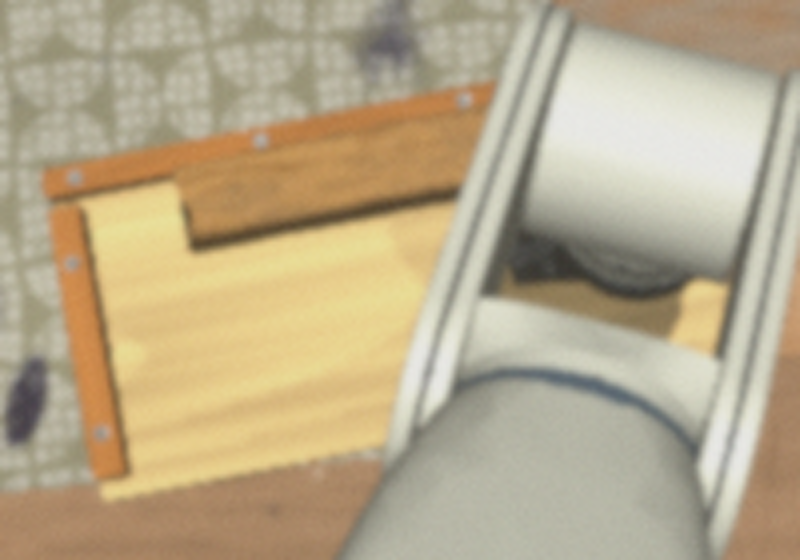

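The batten is flush along the fence. Its left near corner is at about (192,248) in the top crop, and in the wrist picture the base corner is at (587,297) and the top corner at (614,320). The right end is hidden, so I'll work it out from the left end.

Run:
```python
from h import *
from workcell import *
b=[.557,.0052,.177]
def back(ci,T,px,z):
    f=lambda p:(proj(ci,[[p[0],p[1],z]],T)-px).ravel()
    p=least_squares(f,[.6,0]).x; return inboard(b,[*p,0])[0]
ci=camera_info("top");T=np.array(ci["world_from_camera"])
z=lambda a:(np.array(a)-1.5)/4+180
print(back(ci,T,z([193,247]),.013),back(ci,T,z([186,238]),.062),back(ci,T,z([175,183]),.062), "stop edge",back(ci,T,z([82,207]),.035),back(ci,T,z([128,473]),.035))
s=state();cw=camera_info("wrist");Tw=wristT(cw,s)
print(back(cw,Tw,[587,297],.013),back(cw,Tw,[614,320],.062), "board corner",back(cw,Tw,[246,147],.013))
print(s["eef_pos"],inboard(b,[*s["eef_pos"][:2],0])[0],s["ee_rot"])
```

```text
[0.0509 0.0897] [0.0481 0.0865] [0.0805 0.0872] stop edge [0.0828 0.1462] [-0.0736  0.1463]
[0.0409 0.0937] [0.0384 0.0831] board corner [-0.0884 -0.2062]
[ 0.5525 -0.1473  0.1874] [-0.0313 -0.1493] [-0.1409  1.5651  0.1408]
```

>>> carry_out --deltas '[[[0, -16, 50], 0], [[0, -17, 51], 0], [[45, 0, 0], 0], [[45, 0, 0], 0], [[40, 0, 0], 0], [[25, 0, 0], 0], [[12, 0, 0], 0], [[0, 0, 0], 0]]' --grip 0

```text
time: 9.45
eef_pos: [0.6571, -0.1603, 0.0188]
ee_rot: [-0.142, 1.569, 0.143]
wrist_force: [0.3, 0.3, -0.2]
width: -0.001
```

Run:
```python
from h import *
from workcell import *
b=[.557,.0052,.177]
s=state();print(s["time"],s["eef_pos"],s["ee_rot"],s["wrist_force"],inboard(b,[*s["eef_pos"][:2],0])[0])
im=grab_frame("wrist");cv2.imwrite("pics/w5.png",im[:,:,::-1])
```

```text
9.45 [ 0.6571 -0.1603  0.0188] [-0.1418  1.5687  0.1434] [ 0.346   0.3169 -0.1624] [ 0.0694 -0.1805]
```

View pics/w5.png

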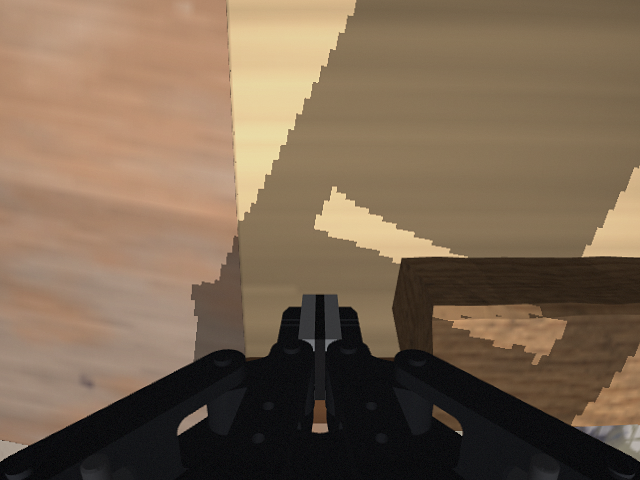

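Run:
```python
from h import *
from workcell import *
ci=camera_info("wrist");T=np.array(ci["hand_eye"])
for h in [0,.019,.03,.04,.05,.06,.073]: print(h,[proj(ci,[[-h,y,z] ],T)[0].round() for y,z in [(0,-.011),(0,0),(.015,-.011),(.025,-.011)]])
```

```text
0 [array([316., 289.]), array([317., 314.]), array([354., 289.]), array([380., 289.])]
0.019 [array([316., 311.]), array([316., 339.]), array([359., 311.]), array([388., 311.])]
0.03 [array([316., 326.]), array([316., 356.]), array([362., 326.]), array([393., 326.])]
0.04 [array([316., 342.]), array([316., 374.]), array([366., 342.]), array([399., 342.])]
0.05 [array([315., 362.]), array([315., 395.]), array([370., 361.]), array([406., 361.])]
0.06 [array([315., 384.]), array([315., 420.]), array([375., 384.]), array([415., 384.])]
0.073 [array([314., 421.]), array([314., 460.]), array([383., 421.]), array([428., 420.])]
```

>>> carry_out --deltas '[[[-12, 0, 0], 0], [[0, 5, 0], 0], [[0, 5, 0], 0], [[0, 5, 0], 0], [[0, 5, 0], 0], [[0, 5, 0], 0]]'

```text
time: 10.25
eef_pos: [0.6535, -0.137, 0.0323]
ee_rot: [-0.143, 1.566, 0.141]
wrist_force: [-0.4, -3.8, 0.1]
width: 0.003
```

Run:
```python
from h import *
from workcell import *
b=[.557,.0052,.177]
s=state();print(s["time"],s["eef_pos"],s["ee_rot"],s["wrist_force"],s["ft_torque"],inboard(b,[*s["eef_pos"][:2],0])[0])
im=grab_frame("wrist");cv2.imwrite("pics/w6.png",im[:,:,::-1])
```

```text
10.25 [ 0.6535 -0.137   0.0323] [-0.1425  1.5662  0.1415] [-0.4257 -3.8187  0.1431] [-0.5482 -0.0224  0.0172] [ 0.07   -0.1569]
```

View pics/w6.png

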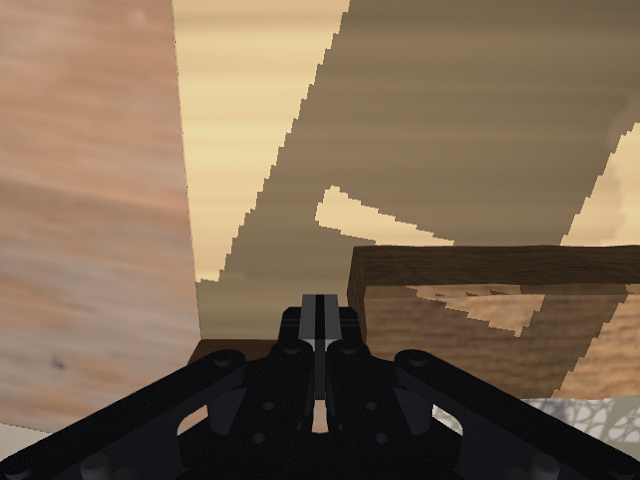

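The closed fingers are on the batten's right end (column ~350), with the knuckles clear above it and a push of 3.8 N. I'll continue.

>>> carry_out --deltas '[[[0, 5, 0], 0], [[0, 5, 0], 0], [[0, 5, 0], 0], [[0, 5, 0], 0], [[0, 5, 0], 0], [[0, 5, 0], 0], [[0, 5, 0], 0], [[0, 4, 0], 0], [[0, 3, 0], 0]]'

```text
time: 11.42
eef_pos: [0.646, -0.0952, 0.0323]
ee_rot: [-0.142, 1.566, 0.142]
wrist_force: [0.3, -3.3, -0.5]
width: -0.002
```

>>> carry_out --deltas '[[[0, 2, 0], 0], [[0, 2, 0], 0]]'

```text
time: 11.68
eef_pos: [0.6453, -0.0915, 0.0323]
ee_rot: [-0.142, 1.566, 0.142]
wrist_force: [0.4, -2.8, -0.0]
width: -0.0
```

Run:
```python
from h import *
from workcell import *
b=[.557,.0052,.177]
s=state();print(s["time"],s["eef_pos"],s["ee_rot"],s["wrist_force"],s["ft_torque"],inboard(b,[*s["eef_pos"][:2],0])[0])
im=grab_frame("top")[180:320,180:380];cv2.imwrite("pics/t7.png",cv2.resize(im[:,:,::-1],None,fx=4,fy=4,interpolation=cv2.INTER_CUBIC))
```

```text
11.675 [ 0.6453 -0.0915  0.0323] [-0.1418  1.5662  0.1418] [ 0.423  -2.8417 -0.0366] [-0.442   0.0082  0.0609] [ 0.0699 -0.1107]
```

View pics/t7.png

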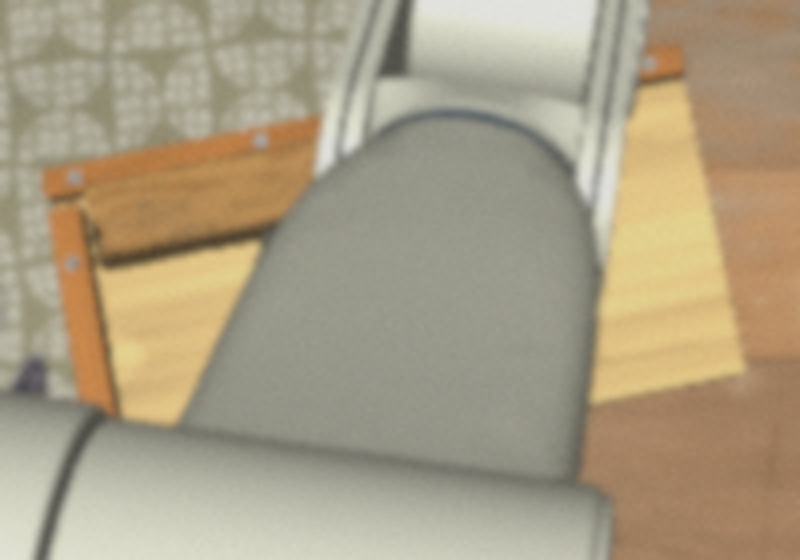

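Only a few mm remain to the stop, so I'll creep.

>>> carry_out --deltas '[[[0, 1.5, 0], 0], [[0, 1.5, 0], 0]]'

```text
time: 11.98
eef_pos: [0.6448, -0.0886, 0.0323]
ee_rot: [-0.142, 1.566, 0.142]
wrist_force: [-0.2, -3.6, -0.8]
width: -0.001
```

>>> carry_out --deltas '[[[0, 1.5, 0], 0], [[0, 1.5, 0], 0]]'

```text
time: 12.22
eef_pos: [0.6443, -0.0858, 0.0323]
ee_rot: [-0.142, 1.566, 0.142]
wrist_force: [0.4, -9.6, -1.8]
width: 0.003
```

>>> carry_out --deltas '[[[0, 1, 0], 0], [[0, 0.5, 0], 0]]'

```text
time: 12.48
eef_pos: [0.6443, -0.0858, 0.0324]
ee_rot: [-0.144, 1.565, 0.141]
wrist_force: [0.6, -12.3, -0.7]
width: -0.001
```

The end stopped at the same place under 12 N, so it's home. I'll back off, lift and check the long side.

>>> carry_out --deltas '[[[0, -5, 0], 0], [[0, -15, 0], 0], [[-40, -10, 0], 0], [[-50, 0, -30], 0], [[-50, 20, -50], 0], [[-30, 40, -50], 0], [[0, 30, -10], 0], [[0, 0, 0], 0]]'

```text
time: 13.48
eef_pos: [0.5091, -0.0546, 0.1921]
ee_rot: [-0.143, 1.565, 0.143]
wrist_force: [0.8, -0.1, -0.6]
width: 0.0
```

Run:
```python
from h import *
from workcell import *
b=[.557,.0052,.177]
s=state();print(s["time"],s["eef_pos"],s["ee_rot"],s["wrist_force"],s["ft_torque"],inboard(b,[*s["eef_pos"][:2],0])[0])
im=grab_frame("wrist");cv2.imwrite("pics/w8.png",im[:,:,::-1])
im=grab_frame("top")[180:320,180:380];cv2.imwrite("pics/t8.png",cv2.resize(im[:,:,::-1],None,fx=4,fy=4,interpolation=cv2.INTER_CUBIC))
```

```text
13.475 [ 0.5091 -0.0546  0.1921] [-0.1428  1.5654  0.1432] [ 0.8467 -0.1365 -0.5526] [-0.0255 -0.     -0.0005] [-0.0577 -0.0504]
```

View pics/w8.png

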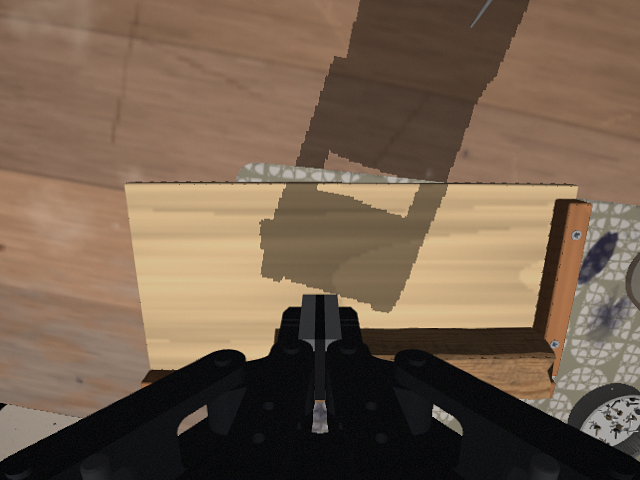

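View pics/t8.png

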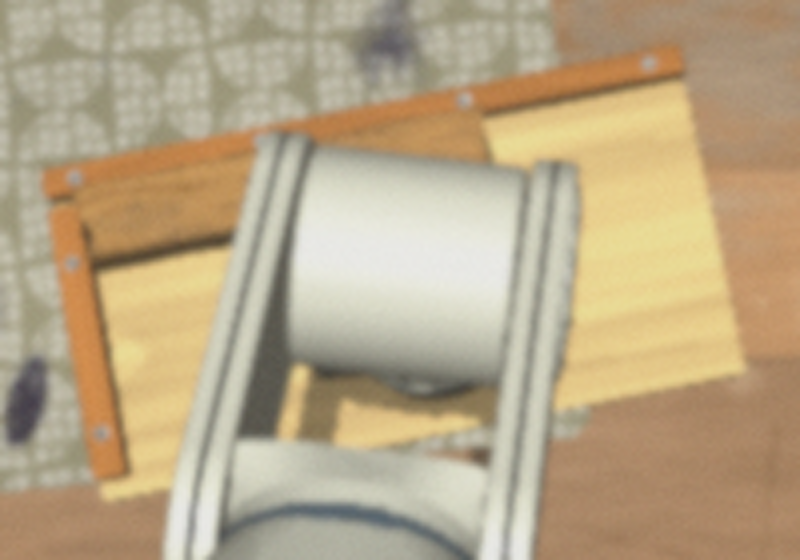

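The top crop shows the batten against both fence and stop. I have time to spare, so I'll give it one gentle squaring press on the long side with open fingers to confirm it sits flush.

>>> carry_out --deltas '[[[0, 40, 0], 0], [[30, 40, 0], 0], [[50, 0, 20], 0], [[50, 0, 18], 0], [[30, 0, 0], 0], [[11, 0, 0], 0], [[0, 0, 10], 0], [[0, 0, 10], 0], [[0, 0, 10], 0], [[0, 0, 10], 0], [[0, 0, 5], 0], [[0, 0, 3], 0], [[0, 0, 3], 0], [[0, 0, 0], 0]]' --grip 85

```text
time: 15.32
eef_pos: [0.5831, 0.0393, 0.0203]
ee_rot: [-0.142, 1.566, 0.142]
wrist_force: [-0.5, 0.9, 0.8]
width: 0.992
```

Run:
```python
from h import *
from workcell import *
b=[.557,.0052,.177]
s=state();print(s["time"],s["eef_pos"],s["wrist_force"],inboard(b,[*s["eef_pos"][:2],0])[0],inboard(b,[.5965,-.0201,0])[0])
```

```text
15.325 [0.5831 0.0393 0.0203] [-0.5149  0.8905  0.8282] [0.0317 0.0289] [ 0.0344 -0.0319]
```

>>> carry_out --deltas '[[[0, 0, 1.5], 0], [[0, 0, 1], 0], [[0, 0, 0.5], 0]]'

```text
time: 15.7
eef_pos: [0.5857, 0.0397, 0.0203]
ee_rot: [-0.142, 1.567, 0.142]
wrist_force: [-2.2, 0.4, 1.7]
width: 0.994
```

>>> carry_out --deltas '[[[0, 0, 1], 0], [[0, 0, 0.5], 0]]'

```text
time: 15.95
eef_pos: [0.5856, 0.0397, 0.0201]
ee_rot: [-0.141, 1.57, 0.141]
wrist_force: [-8.3, -2.9, 5.6]
width: 0.996
```

Force rose as soon as the fingers touched, so the batten was already on the fence. I'll retreat clear for a final look.

>>> carry_out --deltas '[[[0, 0, -5], 0], [[0, 0, -20], 0], [[-30, 0, -20], 0], [[-50, 0, -30], 0], [[-50, 0, -50], 0], [[-40, 0, -50], 0], [[0, 0, -40], 0], [[0, 0, 0], 0], [[0, 0, 0], 0]]'

```text
time: 17.08
eef_pos: [0.3841, 0.0027, 0.184]
ee_rot: [-0.142, 1.564, 0.142]
wrist_force: [0.1, -0.2, 0.3]
width: 0.996
```

Run:
```python
from h import *
from workcell import *
s=state();print(s["time"],s["eef_pos"],s["wrist_force"])
im=grab_frame("wrist");cv2.imwrite("pics/w9.png",im[:,:,::-1])
im=grab_frame("top");T=np.array(camera_info("top")["world_from_camera"])
for t in ["batten","spare_batten","dye_pot","pin_tin"]:
    for d in look_for("top",t)[:1]: print(t,d["conf"],T[:3,:3]@np.array(d["position"])+T[:3,3])
im=im[180:320,180:380];cv2.imwrite("pics/t9.png",cv2.resize(im[:,:,::-1],None,fx=4,fy=4,interpolation=cv2.INTER_CUBIC))
```

```text
17.075 [0.3841 0.0027 0.184 ] [ 0.0919 -0.214   0.3238]
batten 0.71 [0.618  0.0463 0.0577]
spare_batten 0.59 [ 0.5772 -0.4804  0.0312]
dye_pot 0.76 [0.5103 0.2678 0.0351]
pin_tin 0.74 [0.6701 0.2802 0.0098]
```

View pics/w9.png

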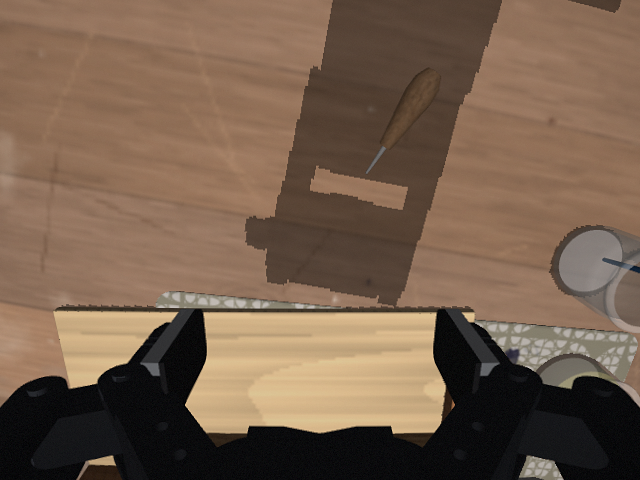

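View pics/t9.png

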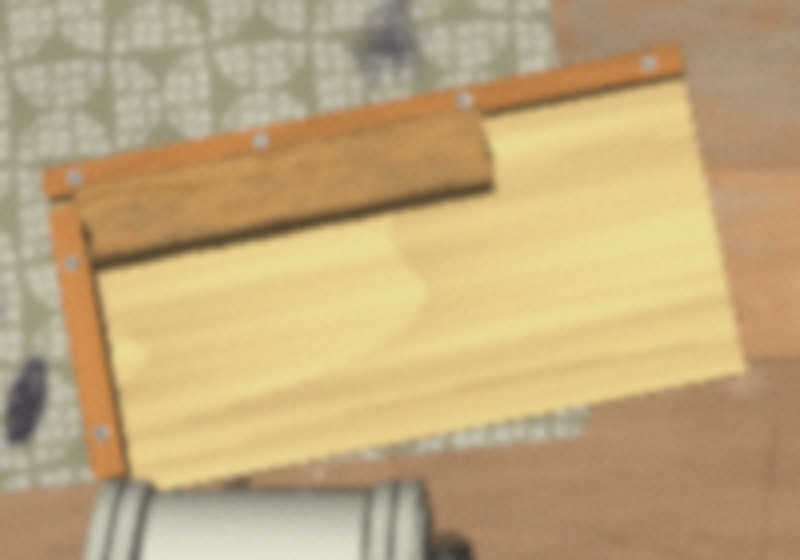

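The batten lies along the fence (near edge from (100,265) to (492,188), parallel to it), with its left end on the stop at about (85,215). The detector puts it within 2 mm of home, and the bystanders haven't moved.

```bash
python3 -c "
from workcell import *
print(sign_off(), state()['time'])"
```

```text
the job is handed in; nothing more can be done
the job is handed in; nothing more can be done
```

The batten is home: its long side lies against the fence and its left end is against the stop. I handed the job in at about 17 s of the 54 s allowed.

- **Pushes:** I squared the batten to the fence with the open fingers, up to about 24 N at contact. I then pushed its right end with the closed fingers until it stopped against the short stop at about 12 N. A last light press on the long side met resistance as soon as the fingers touched, so it was already flush.
- **Final position:** The network's last reading put the batten at (0.618, 0.046) m. The home position worked out from the board is (0.617, 0.048) m.
- **Final picture:** The top picture shows it parallel to the fence and touching the stop.
- **Bystanders:** The spare batten, dye pot and pin tin read within about 4 mm of where they started, which is the detector's own error. The arm was clear, and the wrist force read about zero.
- **Disagreements:**
  - The batten's outline fitted poorly in the first pictures, up to 13 pixels off in the wrist view, probably because it is carved and one corner was hidden.
  - The top camera put the stop face about 4 mm short of its given place.
  - For both contacts I relied on the force readings rather than those measurements.

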